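# Eject a staple cartridge and catch it with the other finger

## Task

Change-over at the desktop stapler: with one finger press the green eject key, so that the blue staple cartridge pops out of its bay, and with the other finger block the sloping chute so that the cartridge comes to rest against it on the open chute instead of sliding off the end. Do not grip or lift the cartridge and leave the other things where they are. Finish while holding: one finger still keeping the key down, the other still stopping the cartridge.

Things in the scene. Friction and masses are not known exactly. Their poses are not given: they have to be found in the camera images.
- stapler: Fixed white stapling unit. Origin: on the table under its middle; z up, x to its rear (roughly towards the robot), y to its left. In mm here: base x -125..125, y -50..100; rear hood x 77..125, 118 high; cheeks beside the bay x 13..79, 109 high; key housing x -105..15, y 43..97, 46 high. Ahead of x = 13 nothing but the key and a caught cartridge stands over 75 high
- chute: Slippery aluminium chute of the unit, sloping down 18 degrees to its front. Origin: on its surface, mid-width, below the parked cartridge, at (45, 0, 75) mm in the unit's frame; x runs UP the slope, y as the unit's, z square to the surface. Surface 43 mm wide, rims 8 mm high, ends at x = -180 mm. Its bay is the part between the cheeks
- cartridge: Blue staple cartridge, white label, loose, about 0.15 kg, 50 mm long (along the chute) x 40 x 32 high. Origin: centre of its underside, at the chute's origin when parked; its frame is level, the box lies tilted 18 degrees in it. Freed with the key about 5.5 mm down, it is shot out by a spring and is off the chute in well under 1 s unless stopped; at rest it pushes a finger with some 0.3 N
- key (a joint): Green eject key: 0 = up, 0.012 m = fully down; moves straight down, springs back. 2.5 N at first, 5.5 N fully down, plus up to 2 N of friction. It draws down a steel latch that stands 5 mm proud of the chute right in front of the parked cartridge
- key_top (a point): Centre of the key's flat top (50 mm along the unit's x, 36 mm across); at (-65, 68, 66) mm in the unit's frame when up, 54 mm high when fully down. The chute's middle lies 68 mm to its right (unit's -y)
- chute_beside_key (a point): Point on the chute's surface, mid-width, straight beside the key, at (-65, 0, 39) mm in the unit's frame: 15 mm lower than the pressed key's top. Two fingertips at equal height, one on the key, one above this point, press the key and bar the chute together
- chute_end (a point): Middle of the chute's lower end, on its surface (chute x = -180 mm)
- spare_cartridge: Bystander: grey spare cartridge with yellow label, loose on the table, 50 x 40 x 32 mm, origin at the centre of its underside
- glue_stick: Bystander: white glue stick with red cap, loose, standing, 29 mm diameter, 88 mm high, origin at the centre of its underside
- note_block: Bystander: yellow block of sticky notes, loose, 76 x 76 x 26 mm, origin at the centre of its underside

How it is judged:
On the way, in this order (a step that is already met when the one before it is completed fails the run):
1. the eject key is pressed (value of joint key above 0.003 m).
2. the cartridge has popped out of its bay (x of cartridge in the frame of chute below -0.035 m).
At the end, for the whole second after the job is handed in: A finger holds the eject key at least 6 mm down (over 1 N) while another stops the cartridge: it rests on the open chute, 35 to 150 mm down from its parked place, touched by the fingers (over 0.03 N), lying on the chute's surface (within 6 mm, over 0.2 N) and still (under 20 mm/s) (value of joint key above 0.006 m and x of cartridge in the frame of chute between -0.15 and -0.035 m and z of cartridge in the frame of chute between -0.004 and 0.006 m and contact force between the fingers and cartridge above 0.03 N and contact force between the fingers and key above 1 N and contact force between cartridge and stapler above 0.2 N and linear speed of cartridge below 0.02 m/s); the arm keeps its last pose, push and grip.
It fails at once if the cartridge slides off the end of the chute (x of cartridge in the frame of chute below -0.165 m).
It fails at once if the cartridge is lifted off the chute (over 15 mm) (z of cartridge in the frame of chute above 0.015 m).
It fails at once if a bystander is moved (over 15 mm) (distance of any of spare_cartridge, glue_stick, note_block from where it was at the start of the episode above 0.015 m).
It also fails if it takes over 29 s, if anything falls off the work surface, if the arm or the gripper's body presses on something with over 40 N, if the wrist force passes 120 N, or if a joint passes its speed limit or range.

## Robot

A 7-joint arm with a two-finger parallel gripper is mounted at the origin on the work surface. World frame = base frame: x ahead of the robot, y to its left, z up, the work surface at z = 0. Lengths are in m, angles in rad, forces in N, time in s.
With the tool pointing down it reaches from about 0.4 to 0.85 m from the base axis. Payload 10.4 kg.
Tool frame: the origin (TCP) lies on the centre line of the jaws, within the pads' length; the fingertips stand 11 mm ahead of it and the grasp point (between the pads) lies 8 mm behind it (tip_reach is the distance from the TCP to the fingertips, in m); z points along the fingers, y is the line along which they close (so a half turn about z gives the same grasp; the last joint's range is limited). The gripper opens to 85 mm and grips with 20 to 120 N. Pads are 22 mm wide; open, the fingers measure 114 mm over their backs; the gripper's body (76 mm by 85 mm) begins 54 mm behind the grasp point. The pads swing forward as they close: fully open they stand 13 mm farther back than shut.
Start: joints at [-1.216, 0.332, -0.065, 1.46, 0.022, 1.35, -0.088], TCP at [0.231, 0.581, 0.242] pointing down, gripper open.
Joint ranges: [-2.6, 2.6], [-0.5, 2.12], [-1.47, 1.34], [0.16, 2.42], [-1.27, 4.41], [0.06, 2.06], [-2.6, 2.6]. Speed limits (rad/s): [2.22, 2.22, 2.79, 2.79, 3.14, 3.14, 3.14].

## Interface

Orientations are given as a unit quaternion [x, y, z, w].
In Python, from workcell import get_obs, camera, hand_in, tip_reach gives the robot as it stands. The module is installed in compiled form; this text tells all that it offers.
- The arm moves only by the tool move_arm, never from a script. Its argument "plan" is a list of rows, each an object with "delta_pos": the shift along the tool's x, y, z in m, a list of three; "turn": the turn, a rotation vector about the tool's x, y, z in rad, a list of three; "fingers": the closure, from 0 (fully open) to 1 (shut). A call has 1 to 12 rows; each row is the pose to reach, as a shift and turn from the pose commanded when the call began, along the tool's axes at that moment; what a row does not reach only later rows make up. A row lasts 1/8 s, in which the tool goes at most 62.5 mm and 10.7 degrees, less where a joint would pass 70% of its speed; a pose out of reach is approached as far as the arm can. A call with a gripper value outside its range is refused whole. The fingers move at their own pace and stop on an object; "force" is the grip in N (left out, the last holds). Time passes only in rows, so rows that repeat a pose let the fingers close. It gives the time, the measured TCP pose, the force, the opening and the grip force at its end, in the units of the state.
- get_obs(): the state, without advancing time (a new reading comes with each control period).
- camera(name): name is "scene" or "top"; returns a dict with "color" (480x640x3 uint8, red, green, blue), "range_z" (480x640 float32, m along the optical axis (not along the pixel's ray), 0 where there is no reading), "fx", "fy", "cx", "cy" (pixels), "R" (3x3) and "t" (3): a world point X has camera coordinates R X + t. Camera axes: x right, y down, z forward; pixel columns grow to the right and rows downward; lengths in m; the calibration is good to about 2 mm. A picture is of the moment at which its call begins.
- hand_in(): hands the job in; it is judged then, once.
The state is a dict: "clock": time; "joint_pos": joint angles; "joint_velocities": joint speeds; "tau": joint torques, N m; "position": TCP position; "ee_rot": TCP orientation; "ft_force": force on the tool from outside, world axes, zero at the start; "torque": the same for the moment, N m; "grip_width": opening from 0.0 (shut) to 1.0 (fully open); "grasp_force": force on a finger pad.
Only numpy, scipy, OpenCV 4.12 (cv2) and the standard library are available. Lean on these libraries where they do the work, as an engineer would, in place of code of your own. Each camera call takes 0.05 s, during which the arm holds its last target. There are 200 camera calls.

## Working session

There is one attempt and no reset: what is moved stays moved. The work goes in short steps, Python scripts to look and compute and a tool call to move; the robot and the scene stay as the last step left them, time stands still between calls to the robot, and variables do not carry over. Pictures are saved under pics/ and viewed, at most 10 in all, crops included, and the job is handed in when it is done.

Besides the shell and the picture viewer there is one more tool, called after ">>>" by a JSON object that holds its "op" and its "data", one argument or row to a line. move_arm: Moves the arm, as the interface text tells. Its arguments: {"type":"object","properties":{"plan":{"type":"array","items":{"type":"object","properties":{"delta_pos":{"type":"array","items":{"type":"number"}},"turn":{"type":"array","items":{"type":"number"}},"fingers":{"type":"number"}}}},"force":{"type":"number"}},"required":["plan"]}

```bash
mkdir -p pics
python3 - <<'E'
from workcell import get_obs,camera,tip_reach
import cv2,numpy as np
print(get_obs(),tip_reach)
for n in("scene","top"):
    c=camera(n);np.savez(n+'.npz',**c);cv2.imwrite(f'pics/{n}0.png',c['color'][:,:,::-1])
    print(n,c['fx'],c['cx'],c['cy'],-c['R'].T@c['t'],c['R'])
E
```

```text
{'clock': 0.0, 'joint_pos': array([-1.21559939,  0.3329283 , -0.06470812,  1.46095799,  0.02158951,
        1.34986791, -0.08850101]), 'joint_velocities': array([ 2.82540973e-04,  3.49513705e-05,  6.43389435e-04, -4.33834380e-04,
       -1.21829917e-03, -1.07164061e-03, -1.33421569e-03]), 'tau': array([-7.17199455e-04, -6.25426555e+01,  4.91808099e-02, -3.91622257e+01,
        1.63212925e-02,  9.67228058e-03,  2.21021145e-05]), 'position': array([0.23041016, 0.58059299, 0.24147273]), 'ee_rot': array([ 1.87764400e-01,  9.82213822e-01, -7.24723297e-04, -1.11424425e-04]), 'ft_force': array([-0.33552957,  0.25000063,  0.05177654]), 'torque': array([ 3.31417188e-05,  2.86098515e-02, -7.40958261e-02]), 'grasp_force': 0.0, 'grip_width': 0.9956116160758567} 0.011
scene 481.10001394970885 318.34690096748 245.28567360903384 [ 1.13124653 -0.062807    0.67120721] [[ 0.20257599  0.97911824 -0.0170425 ]
 [ 0.72300216 -0.16127908 -0.6717566 ]
 [-0.66047773  0.12376    -0.74057587]]
top 456.48508378875925 320.6207915909174 244.63900543762352 [0.4369694  0.03292848 0.89904775] [[-0.00371573 -0.99914279 -0.0412297 ]
 [-0.98412073  0.01097043 -0.17716107]
 [ 0.17746151  0.03991672 -0.98331789]]
```

View pics/scene0.png

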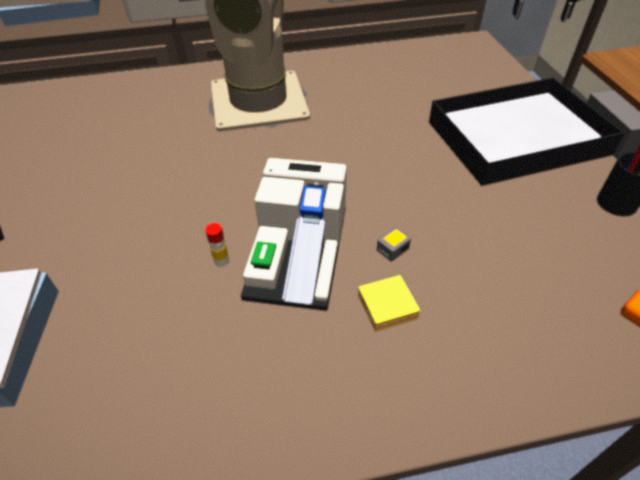

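View pics/top0.png

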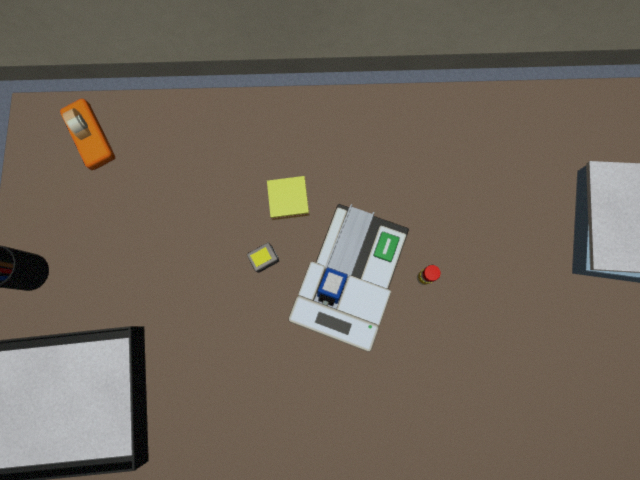

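The scene view shows the stapler mid-picture, with the key at (264,254), the cartridge at (313,198) and the chute running down to (303,300). The top view shows the key at (386,247), the cartridge at (332,284) and the chute end at about (357,212). Bystanders: glue stick at (431,273), spare cartridge at (262,257) and notes at (288,197).

```bash
cat > m.py <<'E'
import cv2,numpy as np
from scipy.spatial.transform import Rotation as Ro
def ray(c,u,v):
    d=c['R'].T@np.array([(u-c['cx'])/c['fx'],(v-c['cy'])/c['fy'],1]);return -c['R'].T@c['t'],d/np.linalg.norm(d)
def plane(c,u,v,z):
    o,d=ray(c,u,v);return o+d*(z-o[2])/d[2]
def tri(rs):
    A=sum(np.eye(3)-np.outer(d,d) for o,d in rs);b=sum((np.eye(3)-np.outer(d,d))@o for o,d in rs);return np.linalg.solve(A,b)
def blob(c,lo,hi,box=None):
    h=cv2.cvtColor(np.ascontiguousarray(c['color']),cv2.COLOR_RGB2HSV);m=cv2.inRange(h,lo,hi)
    if box is not None:
        k=np.zeros_like(m);x0,y0,x1,y1=box;k[y0:y1,x0:x1]=255;m&=k
    k=max(cv2.findContours(m,cv2.RETR_EXTERNAL,cv2.CHAIN_APPROX_NONE)[0],key=cv2.contourArea);return k
E
python3 - <<'E'
from m import *
C={n:dict(np.load(n+'.npz')) for n in('scene','top')}
B={'scene':(230,150,360,310),'top':(285,200,410,350)}
for nm,lo,hi in(('key',(45,100,40),(80,255,255)),('cart',(100,120,50),(125,255,255))):
  ks={n:blob(C[n],lo,hi,B[n]) for n in C}
  for n,k in ks.items():
    M=cv2.moments(k);print(nm,n,M['m00'],M['m10']/M['m00'],M['m01']/M['m00'],cv2.minAreaRect(k),cv2.approxPolyDP(k,4,True)[:,0].tolist())
# label on key: white inside
for n in C:
  c=C[n];h=cv2.cvtColor(c['color'],cv2.COLOR_RGB2HSV)
  for nm,lo,hi in(('key',(45,100,40),(80,255,255)),('cart',(100,120,50),(125,255,255))):
    k=blob(c,lo,hi,B[n]);f=np.zeros((480,640),np.uint8);cv2.drawContours(f,[k],-1,255,-1)
    w=f&cv2.inRange(h,(0,0,120),(180,90,255));v,u=np.nonzero(w)
    r=np.median(c['range_z'][w>0]);o,d=ray(c,u.mean(),v.mean());p=o+d*r/(c['R']@d)[2]
    print(n,nm,'label',len(u),u.mean(),v.mean(),'depth pt',p.round(4))
    globals()[n+nm]=(o,d)
K=tri([scenekey,topkey]);L=tri([scenecart,topcart]);print('key tri',K,'cart tri',L)
c=C['top'];k=blob(c,(45,100,40),(80,255,255),B['top'])
P=np.array([plane(c,u,v,K[2])[:2] for u,v in k[:,0]],np.float32);r=cv2.minAreaRect(P);print('key rect top',r)
c=C['scene'];k=blob(c,(45,100,40),(80,255,255),B['scene'])
P=np.array([plane(c,u,v,K[2])[:2] for u,v in k[:,0]],np.float32);r=cv2.minAreaRect(P);print('key rect scene',r)
# 3D vector key->cart label in unit frame: parked label approx (45-32*.309.., 0)
t=np.array([45-32*np.sin(np.radians(18)),0])-np.array([-65,68]);v=(L-K)[:2]*1e3
print('yaw from key->cart',np.degrees(np.arctan2(v[1],v[0])-np.arctan2(t[1],t[0])),np.linalg.norm(v),np.linalg.norm(t))
# top-view base outline direction via depth: hi surfaces
c=C['top'];v,u=np.mgrid[0:480,0:640];z=c['range_z'];X=np.stack([(u-c['cx'])/c['fx']*z,(v-c['cy'])/c['fy']*z,z],-1);W=(X-c['t'])@c['R']
m=((W[...,2]>.09)&(z>0)).astype(np.uint8);m[:200]=0;m[360:]=0;m[:,:280]=0;m[:,410:]=0
P=W[m>0][:,:2].astype(np.float32);print('hood rect',cv2.minAreaRect(P*1000),len(P))
from workcell import get_obs
o=get_obs();print(Ro.from_quat(o['ee_rot']).as_matrix().round(4))
cr=c['color'][195:360,280:415,::-1];cv2.imwrite('pics/crop.png',cv2.resize(cr,None,fx=3.5,fy=3.5,interpolation=cv2.INTER_CUBIC))
E
```

```text
key scene 422.0 263.0098736176935 254.00039494470772 ((263.0500183105469, 253.85000610351562), (18.973663330078125, 26.246902465820312), 18.434947967529297) [[258, 242], [251, 262], [268, 266], [275, 244]]
key top 429.0 386.1666666666667 246.3846153846154 ((386.1788024902344, 246.38320922851562), (18.368688583374023, 25.5452938079834), 19.98310661315918) [[382, 232], [374, 255], [390, 261], [398, 238]]
cart scene 612.0 312.1269063180828 200.70642701525054 ((311.81683349609375, 200.83169555664062), (23.084861755371094, 30.74664878845215), 5.710592269897461) [[305, 186], [301, 214], [321, 217], [324, 188]]
cart top 579.0 332.0359815774323 283.6327000575705 ((331.3977966308594, 284.781005859375), (22.982219696044922, 30.244260787963867), 19.983104705810547) [[327, 268], [318, 296], [337, 302], [346, 274]]
scene key label 73 262.93150684931504 251.3013698630137 depth pt [ 0.5842 -0.0555  0.0656]
scene cart label 289 312.1764705882353 197.0726643598616 depth pt [0.5134 0.0442 0.1059]
top key label 63 386.4761904761905 245.71428571428572 depth pt [ 0.5839 -0.0548  0.066 ]
top cart label 285 332.259649122807 282.8561403508772 depth pt [0.5123 0.0451 0.1064]
key tri [ 0.58402777 -0.05519526  0.06533218] cart tri [0.51239709 0.04474965 0.10489676]
key rect top ((0.5828969478607178, -0.05425645783543587), (0.03361445665359497, 0.04806163161993027), 68.67388916015625)
key rect scene ((0.5897945761680603, -0.05611787736415863), (0.03329417482018471, 0.05293998494744301), 69.18720245361328)
yaw from key->cart 159.8152641686947 122.96315979940648 121.02191395974697
hood rect ((474.3381652832031, 33.24267578125), (150.00462341308594, 112.83255767822266), 69.2023696899414) 5590
[[-9.295e-01  3.688e-01 -5.000e-04]
 [ 3.688e-01  9.295e-01 -1.200e-03]
 [-0.000e+00 -1.300e-03 -1.000e+00]]
```

View pics/crop.png

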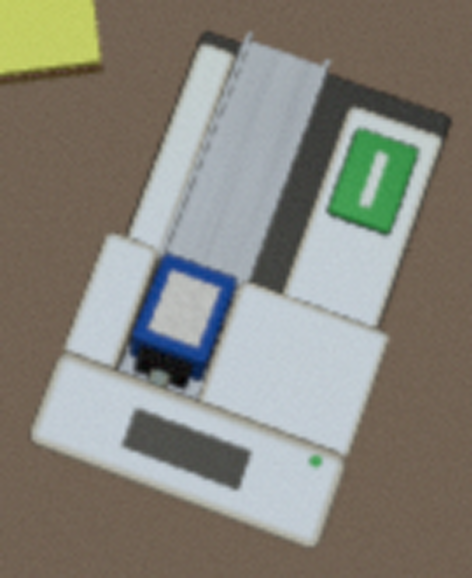

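The geometry agrees across views: key at about (0.584, -0.055, 0.066), unit x at about 159.2°. Next I move above the straddle pose, with the fingers about 68 mm apart centre to centre.

>>> {"op": "move_arm", "data": {
  "plan": [
    {"delta_pos":[-0.046,-0.036,0],"turn":[0,0,0],"fingers":0.37},
    {"delta_pos":[-0.093,-0.071,0],"turn":[0,0,-0.005],"fingers":0.37},
    {"delta_pos":[-0.139,-0.107,0],"turn":[0,0,-0.01],"fingers":0.37},
    {"delta_pos":[-0.186,-0.142,0],"turn":[0,0,-0.015],"fingers":0.37},
    {"delta_pos":[-0.232,-0.178,0],"turn":[0,0,-0.015],"fingers":0.37},
    {"delta_pos":[-0.279,-0.213,0],"turn":[0,0,-0.015],"fingers":0.37},
    {"delta_pos":[-0.325,-0.249,0],"turn":[0,0,-0.015],"fingers":0.37},
    {"delta_pos":[-0.372,-0.284,0],"turn":[0,0,-0.015],"fingers":0.37},
    {"delta_pos":[-0.418,-0.32,0],"turn":[0,0,-0.015],"fingers":0.37},
    {"delta_pos":[-0.464,-0.355,0],"turn":[0,0,-0.015],"fingers":0.37},
    {"delta_pos":[-0.511,-0.391,0],"turn":[0,0,-0.015],"fingers":0.37},
    {"delta_pos":[-0.557,-0.4265,0],"turn":[0,0,-0.015],"fingers":0.37}
  ]
}}

```text
clock: 1.6
position: [0.5916, -0.0225, 0.2421]
ee_rot: [0.18, 0.984, 0.0, -0.0]
ft_force: [0.0, 1.2, -0.2]
grip_width: 0.63
grasp_force: 0.0
```

>>> {"op": "move_arm", "data": {
  "plan": [
    {"delta_pos":[0,0,0],"turn":[0,0,0],"fingers":0.37},
    {"delta_pos":[0,0,0],"turn":[0,0,0],"fingers":0.37}
  ]
}}

```text
clock: 1.85
position: [0.5907, -0.0205, 0.2417]
ee_rot: [0.18, 0.984, 0.0, -0.001]
ft_force: [-0.1, 0.1, -0.8]
grip_width: 0.628
grasp_force: 0.0
```

Run:
```python
from m import *
from workcell import get_obs,camera
o=get_obs();print(o['clock'],o['position'],o['grip_width'],o['ft_force']);print(Ro.from_quat(o['ee_rot']).as_matrix().round(4))
d=np.array([.5911,-.0214,o['position'][2]])-o['position'];print(Ro.from_quat(o['ee_rot']).as_matrix().T@d)
c=camera('scene');cv2.imwrite('pics/s1.png',cv2.resize(c['color'][80:320,200:420,::-1],None,fx=2.5,fy=2.5))
```

```text
1.85 [ 0.5906576  -0.02048503  0.24174386] 0.6282467840126098 [-0.07224371  0.14424796 -0.7749887 ]
[[-9.349e-01  3.549e-01 -1.100e-03]
 [ 3.549e-01  9.349e-01  3.000e-04]
 [ 1.100e-03 -1.000e-04 -1.000e+00]]
[-7.38297183e-04 -6.98427528e-04 -7.42647285e-07]
```

View pics/s1.png

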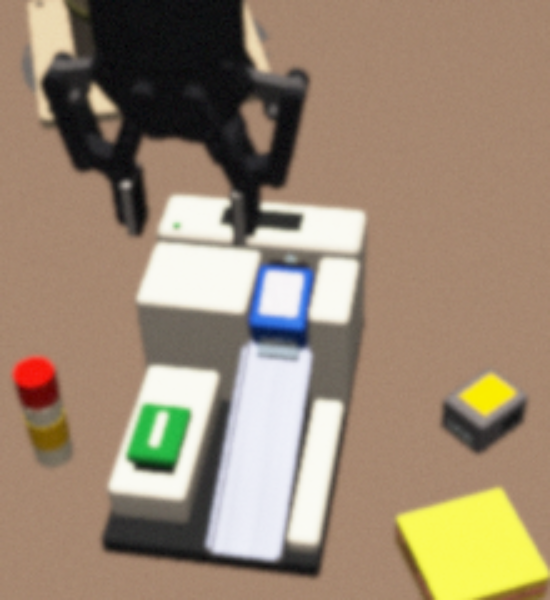

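The picture shows both fingers above the unit, with tips at crop (137,233) and (240,240). They are spaced to straddle the key and the chute, and the cartridge is still parked. Descending to just above the key.

>>> {"op": "move_arm", "data": {
  "plan": [
    {"delta_pos":[0,0,0.03],"turn":[0,0,0],"fingers":0.37},
    {"delta_pos":[0,0,0.07],"turn":[0,0,0],"fingers":0.37},
    {"delta_pos":[0,0,0.11],"turn":[0,0,0],"fingers":0.37},
    {"delta_pos":[0,0,0.14],"turn":[0,0,0],"fingers":0.37},
    {"delta_pos":[0,0,0.155],"turn":[0,0,0],"fingers":0.37},
    {"delta_pos":[0,0,0.155],"turn":[0,0,0],"fingers":0.37},
    {"delta_pos":[0,0,0.155],"turn":[0,0,0],"fingers":0.37}
  ]
}}

```text
clock: 2.78
position: [0.5917, -0.0206, 0.0887]
ee_rot: [0.18, 0.984, 0.0, 0.001]
ft_force: [0.1, 0.5, 0.2]
grip_width: 0.621
grasp_force: 0.0
```

Run:
```python
from m import *
from workcell import get_obs,camera
o=get_obs();print(o['clock'],o['position'],o['grip_width'],o['ft_force'])
a=camera('scene')['color'][150:320,220:360,::-1];b=camera('top')['color'][190:360,280:420,::-1]
cv2.imwrite('pics/s2.png',cv2.resize(np.hstack([a,b]),None,fx=2.8,fy=2.8))
```

```text
2.775 [ 0.59170611 -0.02059627  0.0886701 ] 0.62134186880224 [0.11285705 0.53669767 0.15313383]
```

View pics/s2.png

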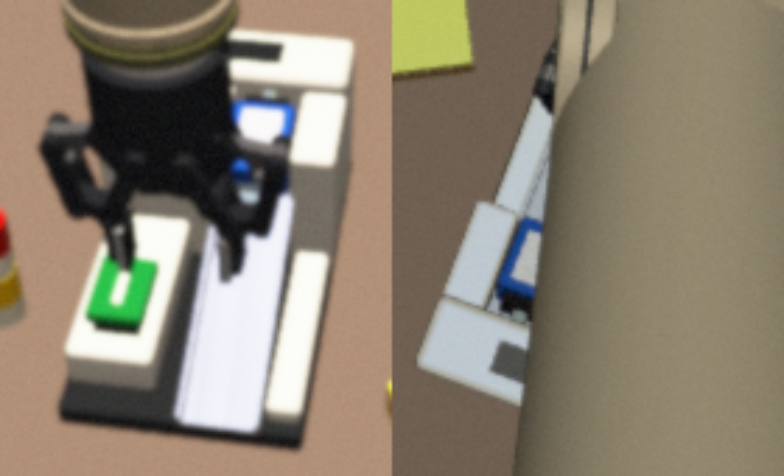

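The left fingertip is over the key at about (122,265) and the right one is over mid-chute at (230,275). Pressing now.

>>> {"op": "move_arm", "data": {
  "plan": [
    {"delta_pos":[0,0,0.006],"turn":[0,0,0],"fingers":0.37},
    {"delta_pos":[0,0,0.012],"turn":[0,0,0],"fingers":0.37},
    {"delta_pos":[0,0,0.016],"turn":[0,0,0],"fingers":0.37},
    {"delta_pos":[0,0,0.02],"turn":[0,0,0],"fingers":0.37},
    {"delta_pos":[0,0,0.02],"turn":[0,0,0],"fingers":0.37},
    {"delta_pos":[0,0,0.02],"turn":[0,0,0],"fingers":0.37}
  ]
}}

```text
clock: 3.62
position: [0.591, -0.021, 0.0675]
ee_rot: [0.18, 0.984, 0.0, 0.0]
ft_force: [-0.9, 0.4, 3.8]
grip_width: 0.631
grasp_force: 1.9
```

Run:
```python
from m import *
from workcell import get_obs,camera
o=get_obs();print(o['clock'],o['position'],o['grip_width'],o['ft_force'])
a=camera('scene')['color'][150:320,220:360,::-1]
cv2.imwrite('pics/s3.png',cv2.resize(a,None,fx=3.2,fy=3.2))
```

```text
3.625 [ 0.59104795 -0.02099228  0.06750037] 0.6309311034764413 [-0.8832475   0.44111143  3.79074984]
```

View pics/s3.png

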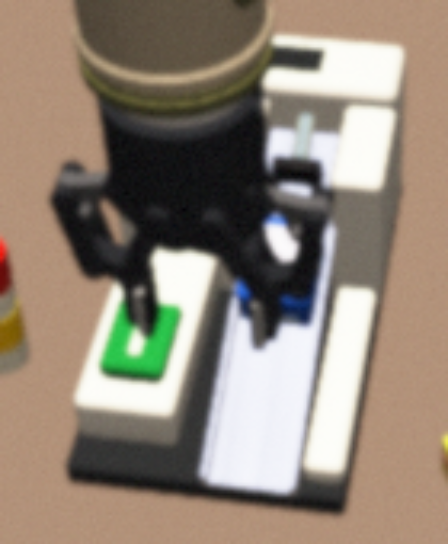

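The cartridge (blue, about (275,295)) has popped out and rests against the right finger, and the key is down. Pressing farther for margin.

>>> {"op": "move_arm", "data": {
  "plan": [
    {"delta_pos":[0,0,0.002],"turn":[0,0,0],"fingers":0.37},
    {"delta_pos":[0,0,0.004],"turn":[0,0,0],"fingers":0.37},
    {"delta_pos":[0,0,0.004],"turn":[0,0,0],"fingers":0.37},
    {"delta_pos":[0,0,0.004],"turn":[0,0,0],"fingers":0.37}
  ]
}}

```text
clock: 4.18
position: [0.5911, -0.021, 0.0634]
ee_rot: [0.18, 0.984, 0.0, 0.0]
ft_force: [0.3, -0.6, 3.8]
grip_width: 0.631
grasp_force: 2.5
```

>>> {"op": "move_arm", "data": {
  "plan": [
    {"delta_pos":[0,0,0.001],"turn":[0,0,0],"fingers":0.37},
    {"delta_pos":[0,0,0.002],"turn":[0,0,0],"fingers":0.37},
    {"delta_pos":[0,0,0.002],"turn":[0,0,0],"fingers":0.37},
    {"delta_pos":[0,0,0.002],"turn":[0,0,0],"fingers":0.37}
  ]
}}

```text
clock: 4.68
position: [0.5911, -0.021, 0.0614]
ee_rot: [0.18, 0.984, 0.0, 0.0]
ft_force: [-1.2, -0.2, 4.1]
grip_width: 0.63
grasp_force: 2.9
```

Run:
```python
from m import *
from workcell import get_obs,camera
o=get_obs();print(o['clock'],o['position'],o['grip_width'],o['ft_force'])
c=camera('scene');cv2.imwrite('pics/s4.png',cv2.resize(c['color'][150:320,220:360,::-1],None,fx=3.2,fy=3.2))
k=blob(c,(45,100,40),(80,255,255),(230,150,360,310))[:,0].astype(int)
# key-top height from depth at green pixels, housing beside it as reference
h=cv2.cvtColor(c['color'],cv2.COLOR_RGB2HSV);g=cv2.inRange(h,(45,100,60),(80,255,255));g=cv2.erode(g,np.ones((3,3)))
def zs(m):
    v,u=np.nonzero(m);z=c['range_z'][v,u];X=np.stack([(u-c['cx'])/c['fx']*z,(v-c['cy'])/c['fy']*z,z],-1);return (X-c['t'])@c['R']
g[:230]=0;g[:,:235]=0;g[:,285:]=0
print('key z pct',np.percentile(zs(g)[:,2],[10,50,75,90]).round(4))
b=cv2.inRange(h,(100,120,50),(125,255,255));b[:150]=0;b[310:]=0;b[:,:270]=0;b[:,345:]=0
W=zs(b);print('cart',len(W),np.median(W,0).round(4),np.percentile(W[:,2],95))
K=np.array([.5838,-.055]);x=np.array([-.935,.354]);y=np.array([-.354,-.935]);q=(W[:,:2]-K);print('unit x',np.percentile(q@x-.065,[5,50,95]),'y',np.percentile(q@y+.068,[5,95]))
```

```text
4.675 [ 0.59105796 -0.02097702  0.06140775] 0.630037276379454 [-1.16868728 -0.17096374  4.1245414 ]
key z pct [0.0517 0.053  0.0536 0.0543]
cart 43 [0.5949 0.0029 0.0714] 0.11584944495897202
unit x [-0.07566693 -0.04722301 -0.04397707] y [-0.01881403  0.01809555]
```

View pics/s4.png

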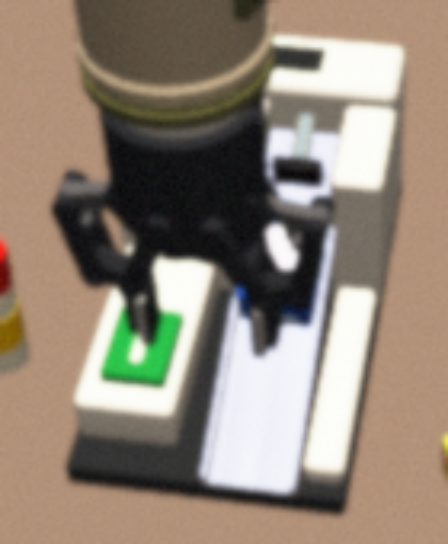

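The key is about 12 mm down (top at z ≈ 0.053). The cartridge is still at rest against the finger, with its front face at unit x ≈ -0.047, so I'm handing in.

```bash
python3 -c "
from workcell import hand_in
print(hand_in())"
```

```text
the job is handed in; nothing more can be done
None
```

I handed the job in at about 4.7 s: one finger holds the eject key about 12 mm down, and the popped-out cartridge rests against the other on the open chute. The system returned no verdict.

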